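Fit the water filter cartridges and lock the cover

TASK

Fit the counter-top water filter: lay every cartridge that is on the counter flat in a bay of its own, then swing the blue cover shut and press it firmly down until it is fully home. Then take the key from its stand, turn both captive screws on the cover clockwise as far as they go, with the key and not with the fingers, and stand the key upright in its stand again. Leave the other kitchen things where they are.

Things in the scene. Friction and masses are not known exactly. Their poses are not given: they have to be found in the camera images.
- unit: white counter-top water filter housing, 180 (x) x 242 (y) mm, walls 62 mm high, fixed. Origin: centre of its underside; its -x side (the solid ledge, 60 mm deep) faces the robot, its +x wall carries the cover's hinge. Inside are three bays side by side along y, parted by low grey ribs
- bay1 (a point): centre of the floor of bay 1 (the -y one), 5 mm above the counter; axes as the unit's. A bay is 56 mm wide (y), 111 mm long (x); the grey ribs at its sides rise 22 mm above its floor, the white walls 57 mm. A cartridge lies in it flat, long side along x, either way round, grip rib upward
- bay2 (a point): centre of the floor of bay 2 (the middle one), 5 mm above the counter; axes as the unit's. A bay is 56 mm wide (y), 111 mm long (x); the grey ribs at its sides rise 22 mm above its floor, the white walls 57 mm. A cartridge lies in it flat, long side along x, either way round, grip rib upward
- bay3 (a point): centre of the floor of bay 3 (the +y one), 5 mm above the counter; axes as the unit's. A bay is 56 mm wide (y), 111 mm long (x); the grey ribs at its sides rise 22 mm above its floor, the white walls 57 mm. A cartridge lies in it flat, long side along x, either way round, grip rib upward
- lid (a joint): angle (rad) of the blue hinged cover: 0 shut, 2.05 fully open (starts at 1.75 to 1.9, leaning back past upright). The hinge is stiff and stays where left; 3 to 6 N near the free edge swing it; it can be pushed shut from behind. Plate 180 mm from hinge to free edge, 242 mm wide, 10 mm thick; it cannot shut over a cartridge that stands proud
- lid_hinge (a point): middle of the hinge line, on the lower (inner) face of the cover, 63 mm above the counter; the hinge axis is this point's y. The point turns with the cover: its -x points from the hinge to the free edge, its +z out of the cover's outer face
- lid_edge (a point): middle of the cover's free edge, on its outer face (180 mm from the hinge)
- screw1 (a joint): turn (rad) of captive screw 1 (at the -y side): it grows clockwise seen from above; 0 to 0.2 at the start (slot about front to back), 1.35 is the stop, fully locked. Friction 0.06 N m
- screw2 (a joint): turn (rad) of captive screw 2 (at the +y side): it grows clockwise seen from above; 0 to 0.2 at the start (slot about front to back), 1.35 is the stop, fully locked. Friction 0.06 N m
- screw1_slot (a point): centre of the slot floor of screw1, on its axis. Brass head 38 mm across, 14 mm proud of the cover's outer face, 150 mm from the hinge; the slot runs right across it along the point's x, 9 mm wide, 10 mm deep; point z is the screw axis, out of the cover; the point turns with the screw. Cover shut: the slot floor is 77 mm above the counter
- screw2_slot (a point): centre of the slot floor of screw2, on its axis. Brass head 38 mm across, 14 mm proud of the cover's outer face, 150 mm from the hinge; the slot runs right across it along the point's x, 9 mm wide, 10 mm deep; point z is the screw axis, out of the cover; the point turns with the screw. Cover shut: the slot floor is 77 mm above the counter
- cartridge1: filter cartridge (loose, 0.11 to 0.21 kg, may be absent): white body 96 (x) x 46 (y) x 34 mm with grey bands, and on top in its middle a blue grip rib 60 (x) x 16 (y) x 20 mm (from 34 to 54 mm high). Origin: centre of its underside, z up
- cartridge2: filter cartridge (loose, 0.11 to 0.21 kg, may be absent): white body 96 (x) x 46 (y) x 34 mm with grey bands, and on top in its middle a blue grip rib 60 (x) x 16 (y) x 20 mm (from 34 to 54 mm high). Origin: centre of its underside, z up
- cartridge3: filter cartridge (loose, 0.11 to 0.21 kg, may be absent): white body 96 (x) x 46 (y) x 34 mm with grey bands, and on top in its middle a blue grip rib 60 (x) x 16 (y) x 20 mm (from 34 to 54 mm high). Origin: centre of its underside, z up
- key: slot key (loose, 0.15 kg), 116 mm long, upright in its stand. Origin: tip of the blade, on the axis; z runs up to the handle. Steel blade 26 (x) x 5 (y) mm up to z = 14 mm (last 4 mm narrowed to 22 x 3), round shank, black collar 50 x 50 mm from z = 50 to 56 mm, orange handle 26 x 26 mm square (sides along x and y) from z = 56 to 116 mm
- stand: wooden key stand, 80 x 80 x 60 mm, fixed, with a square well 34 mm wide in the middle. Origin: centre of its underside. The key's collar rests on its rim with the shank hanging in the well, so the blade tip is 10 mm above the counter
- mug: white mug, 90 mm tall; not part of the job. Origin: on it or at the centre of its underside
- bowl: blue bowl, 120 mm across; not part of the job. Origin: on it or at the centre of its underside
- jar: glass jar with a green cap, 85 mm tall; not part of the job. Origin: on it or at the centre of its underside
- canister: grey canister, 100 mm tall; not part of the job. Origin: on it or at the centre of its underside
- spatula: spatula lying on the counter; not part of the job. Origin: on it or at the centre of its underside
- saucer: white saucer, 120 mm across; not part of the job. Origin: on it or at the centre of its underside
Things that resemble listed ones, but are neither listed nor needed, are in the scene too. What is shaped like the cartridge3 but red is not meant.

How it is judged:
On the way, in this order (a step that is already met when the one before it is completed fails the run):
1. every cartridge lies flat in a bay (((horizontal distance between cartridge1 and bay1 below 0.012 m and z of cartridge1 in the frame of bay1 below 0.004 m) or (horizontal distance between cartridge1 and bay2 below 0.012 m and z of cartridge1 in the frame of bay2 below 0.004 m) or (horizontal distance between cartridge1 and bay3 below 0.012 m and z of cartridge1 in the frame of bay3 below 0.004 m)) and angle between the x axis of each of cartridge1, cartridge2, cartridge3 and the x axis of bay1, either way round below 0.2 rad and angle between each of cartridge1, cartridge2, cartridge3's own z axis and vertical below 0.08 rad and ((horizontal distance between cartridge2 and bay1 below 0.012 m and z of cartridge2 in the frame of bay1 below 0.004 m) or (horizontal distance between cartridge2 and bay2 below 0.012 m and z of cartridge2 in the frame of bay2 below 0.004 m) or (horizontal distance between cartridge2 and bay3 below 0.012 m and z of cartridge2 in the frame of bay3 below 0.004 m)) and ((horizontal distance between cartridge3 and bay1 below 0.012 m and z of cartridge3 in the frame of bay1 below 0.004 m) or (horizontal distance between cartridge3 and bay2 below 0.012 m and z of cartridge3 in the frame of bay2 below 0.004 m) or (horizontal distance between cartridge3 and bay3 below 0.012 m and z of cartridge3 in the frame of bay3 below 0.004 m)) and value of joint lid above 0.3 rad), for 0.2 s.
2. the cover is shut and pressed down with more than 4 N (value of joint lid below 0.03 rad and contact force between anything else and lid above 4 N), for 0.1 s.
3. both screws are locked, the key still in or at one of them (value of joint each of screw1, screw2 above 1.1 rad and value of joint lid below 0.03 rad and (distance between key and screw1_slot below 0.04 m or distance between key and screw2_slot below 0.04 m)), for 0.1 s.
At the end, for the whole second after the job is handed in: cartridges flat in bays (within 12 mm of the bay centre, 4 mm of its floor, 0.2 rad of its length), cover shut to 0.03 rad, both screws beyond 1.1 rad, key at rest in its stand (12 mm off-centre, collar within 4 mm of the rim, upright to 0.1 rad) (((horizontal distance between cartridge1 and bay1 below 0.012 m and z of cartridge1 in the frame of bay1 below 0.004 m) or (horizontal distance between cartridge1 and bay2 below 0.012 m and z of cartridge1 in the frame of bay2 below 0.004 m) or (horizontal distance between cartridge1 and bay3 below 0.012 m and z of cartridge1 in the frame of bay3 below 0.004 m)) and angle between the x axis of each of cartridge1, cartridge2, cartridge3 and the x axis of bay1, either way round below 0.2 rad and angle between each of cartridge1, cartridge2, cartridge3's own z axis and vertical below 0.08 rad and ((horizontal distance between cartridge2 and bay1 below 0.012 m and z of cartridge2 in the frame of bay1 below 0.004 m) or (horizontal distance between cartridge2 and bay2 below 0.012 m and z of cartridge2 in the frame of bay2 below 0.004 m) or (horizontal distance between cartridge2 and bay3 below 0.012 m and z of cartridge2 in the frame of bay3 below 0.004 m)) and ((horizontal distance between cartridge3 and bay1 below 0.012 m and z of cartridge3 in the frame of bay1 below 0.004 m) or (horizontal distance between cartridge3 and bay2 below 0.012 m and z of cartridge3 in the frame of bay2 below 0.004 m) or (horizontal distance between cartridge3 and bay3 below 0.012 m and z of cartridge3 in the frame of bay3 below 0.004 m)) and value of joint lid below 0.03 rad and value of joint each of screw1, screw2 above 1.1 rad and horizontal distance between key and stand below 0.012 m and angle between key's own z axis and vertical below 0.1 rad and z of key in the frame of stand between 0.006 and 0.014 m and linear speed of key below 0.02 m/s); the robot touches nothing.
It fails at once if a screw is turned with the fingers ((contact force between the fingers and screw1 above 0.5 N and velocity of joint screw1 above 0.1 rad/s and value of joint screw1 above 0.4 rad) or (contact force between the fingers and screw2 above 0.5 N and velocity of joint screw2 above 0.1 rad/s and value of joint screw2 above 0.4 rad)).
It fails at once if a bystander is moved by more than 50 mm (distance of any of mug, bowl, jar, canister, spatula, saucer from where it was at the start of the episode above 0.05 m).
Of cartridge1, cartridge2, cartridge3 only 2 to 3 are there at a start; the rules pass over those that are not, and their reading is None.
At some moment in a run one of cartridge1, cartridge2, cartridge3 may be knocked a few centimetres aside while the robot is not near it.
It also fails if it takes over 210 s, if anything falls off the work surface, if the arm or the gripper's body presses on something with over 40 N, if the wrist force passes 120 N, or if a joint passes its speed limit or range.

ROBOT

A 7-joint arm with a two-finger parallel gripper is mounted at the origin on the work surface. World frame = base frame: x ahead of the robot, y to its left, z up, the work surface at z = 0. Lengths are in m, angles in rad, forces in N, time in s.
With the tool pointing down it reaches from about 0.425 to 0.95 m from the base axis. Payload 4.7 kg.
Tool frame: the origin (TCP) lies at the very end of the fingers, on their centre line; the grasp point (between the pads) lies 19 mm behind it; z points along the fingers, y is the line along which they close (so a half turn about z gives the same grasp; the last joint's range is limited). The gripper opens to 87 mm and grips with 3 to 60 N. Pads are 19 mm wide; open, the fingers measure 117 mm over their backs; the gripper's body (75 mm by 190 mm) begins 51 mm behind the grasp point.
Start: joints at [-1.181, 0.469, -0.049, 1.532, 0.024, 1.141, -0.082], TCP at [0.274, 0.617, 0.223] pointing down, gripper open.
Joint ranges: [-2.59, 2.59], [-0.33, 1.99], [-1.39, 1.29], [0.1, 2.45], [-1.04, 4.18], [0.21, 1.99], [-2.66, 2.66]. Speed limits (rad/s): [2.57, 2.57, 3.14, 3.14, 3.14, 3.14, 3.14].

INTERFACE

Orientations are given as a unit quaternion [x, y, z, w].
In Python, from cell import robot gives the robot as it stands. The module is installed in compiled form; this text tells all that it offers. Calls block until the motion is done:
- robot.goto(position, orientation): joint-space move of the TCP to a pose.
- robot.move_straight(position, attitude=None, v=0.15): straight line of the TCP; attitude=None keeps the orientation; v is the mean speed in m/s.
- robot.move_j(angles): joint-space move.
- robot.grip(opening, force=None): finger opening in m; force is the grip in N (None keeps the last); returns when the fingers have stopped.
- robot.pause(seconds).
- robot.solve_ik(position, orientation): joint angles nearest the present ones, or None.
- robot.camera(name): name is "scene" or "side" or "wrist"; returns a dict with "frame" (400x640x3 uint8, red, green, blue), "depth" (400x640 float32, m along the optical axis (not along the pixel's ray), 0 where there is no reading), "vfov" (degrees; the focal length in pixels is half the picture's height over the tangent of half this angle, whatever the lens; pixels are square), "cx", "cy" (the principal point, pixels), "R" (3x3) and "t" (3): a world point X has camera coordinates R X + t. Camera axes: x right, y down, z forward; pixel columns grow to the right and rows downward; lengths in m; the calibration is good to about 2 mm. The wrist camera is an equidistant fisheye: a pixel r from the principal point sees the ray r / f radians off the axis. A picture is of the moment at which its call begins.
A pose or a line that the arm cannot do raises robot.IKError and nothing moves.
- robot.job_done(): hands the job in; it is judged then, once.
Readings, each from a call of its own:
- robot.current_time(): time.
- robot.current_joints(): joint angles.
- robot.current_qd(): joint speeds.
- robot.current_joint_efforts(): joint torques, N m.
- robot.current_eef_pos(): TCP position.
- robot.current_tcp_rot(): TCP orientation.
- robot.current_force(): force on the tool from outside, world axes, zero at the start.
- robot.current_moment(): the same for the moment, N m.
- robot.current_grip_width(): finger opening in m.
- robot.current_grasp_force(): force on a finger pad.
Only numpy, scipy, OpenCV 4.12 (cv2) and the standard library are available. Lean on these libraries where they do the work, as an engineer would, in place of code of your own. Each camera call takes 0.05 s, during which the arm holds its last target. There are 200 camera calls.

## Working session

There is one attempt and no reset: what is moved stays moved. The work goes in short steps, each a Python script; the robot and the scene stay as the last script left them, time stands still between calls to the robot, and variables do not carry over. Pictures are saved under pics/ and viewed, at most 14 in all, crops included, and the job is handed in when it is done.

```bash
mkdir -p pics
cat > h.py <<'E'
import numpy as np, cv2
from cell import robot
from scipy.spatial.transform import Rotation as Ro
def snap(name,fn=None):
    c=robot.camera(name)
    if fn: cv2.imwrite('pics/'+fn,c['frame'][:,:,::-1])
    np.savez('last_%s.npz'%name,**c)
    return c
def cloud(c):
    f=200/np.tan(np.radians(c['vfov'])/2); d=c['depth']
    v,u=np.mgrid[0:400,0:640]
    P=np.stack([(u-c['cx'])/f*d,(v-c['cy'])/f*d,d],-1)
    return (P-c['t'])@c['R']
def down(yaw=0):  # tool z down; tool y (closing) horizontal at angle yaw from world y
    return (Ro.from_euler('z',yaw)*Ro.from_euler('x',np.pi)).as_quat()
E
python3 - <<'E'
from h import *
for n in('scene','side'):
    c=snap(n,n+'0.png'); print(n,c['vfov'],-c['R'].T@c['t'],c['R'][2])
print(Ro.from_quat(robot.current_tcp_rot()).as_matrix())
E
```

```text
scene 48.03239052863355 [1.04288261 0.5846879  1.33003172] [-0.34134845 -0.42323612 -0.83925706]
side 51.91577812953197 [ 0.5159205  -0.95128096  0.79654821] [ 0.04378517  0.78286822 -0.62064499]
[[-9.13591921e-01  4.06631703e-01 -6.78872899e-04]
 [ 4.06632264e-01  9.13590354e-01 -1.69337216e-03]
 [-6.83670736e-05 -1.82310275e-03 -9.99998336e-01]]
```

View pics/scene0.png

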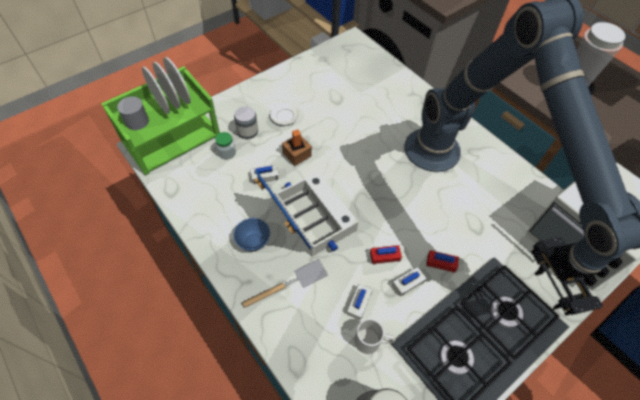

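View pics/side0.png

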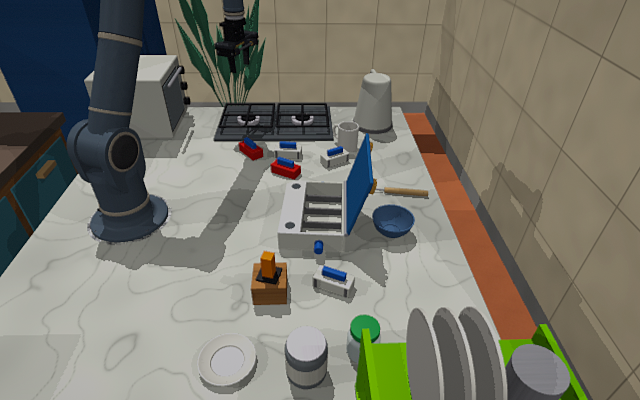

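Candidates for cartridges: white with blue rib at scene (264,174), (407,281) and (358,299). Decoys: red bodies at (385,254) and (443,261), and small blue bits at (286,185) and (333,245). The key is orange, in the wooden stand at (296,148). I'll check these in a close crop.

Run:
```python
from h import *
s=cv2.imread('pics/scene0.png'); d=cv2.imread('pics/side0.png')
cv2.imwrite('pics/c1.png',cv2.resize(s[120:330,225:465],(800,700),interpolation=cv2.INTER_CUBIC)[:600])
a=cv2.resize(s[125:320,235:435],(600,585),interpolation=cv2.INTER_CUBIC)
cv2.imwrite('pics/c1.png',a)
# height map from both
pts=[];col=[]
for n in('scene','side'):
    c=dict(np.load('last_%s.npz'%n)); P=cloud(c); m=(c['depth']>0)&(P[...,2]>0.004)&(P[...,2]<.3)&(P[...,0]>.3)&(P[...,0]<1)&(abs(P[...,1])<.6)
    pts.append(P[m]);col.append(c['frame'][m])
P=np.vstack(pts);C=np.vstack(col)
H=np.full((600,420,3),255,np.uint8)
# top view: col = -y, row = x ; 2mm px -> show y -.6...6 as 600 cols, x .3..1 as 350 rows
I=np.full((350,600,3),255,np.uint8)
o=np.argsort(P[:,2])
I[((1-P[o,0])/.002).astype(int),((.6-P[o,1])/.002).astype(int)]=C[o][:,::-1]
cv2.imwrite('pics/top.png',cv2.resize(I,(800,466),interpolation=cv2.INTER_NEAREST))
```

```text
(no output)
```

View pics/c1.png

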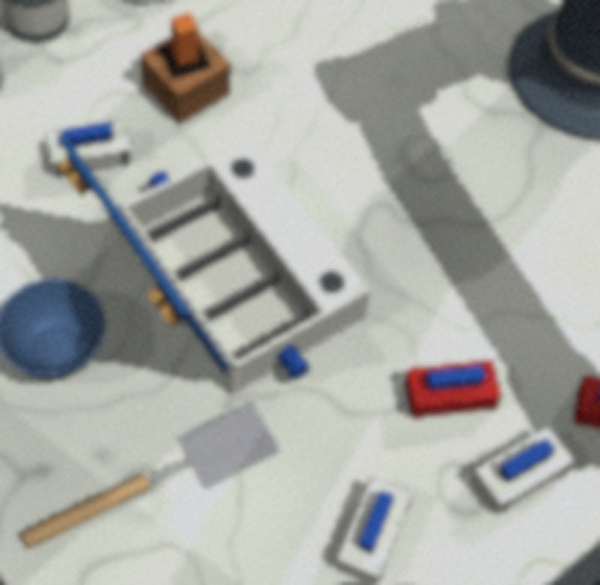

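View pics/top.png

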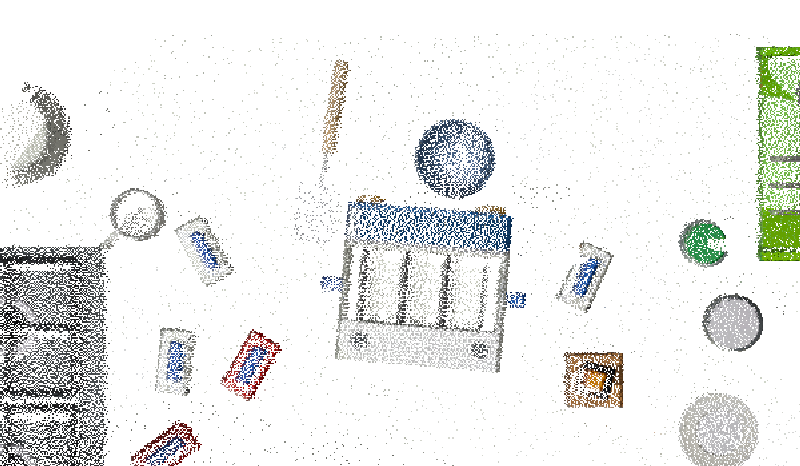

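Top view made from both depth images: the three white cartridges are at (205,250), (176,362) and (586,276). The unit is in the centre, yawed by a few degrees. The red ones at (250,365) and (165,445) are decoys, and the blue bits are pipe stubs on the unit's sides. Next I fit the poses.

```bash
cat > fit.py <<'E'
from h import *
def load(names=('scene','side')):
    A=[]
    for n in names:
        c=dict(np.load('last_%s.npz'%n)); P=cloud(c); m=c['depth']>0
        A.append(np.hstack([P[m],c['frame'][m].astype(float)]))
    return np.vstack(A)
def near(A,x,y,r,z0,z1):
    return A[(np.hypot(A[:,0]-x,A[:,1]-y)<r)&(A[:,2]>z0)&(A[:,2]<z1)]
def isblue(A): return (A[:,5]>1.4*A[:,3])&(A[:,5]>A[:,4]*1.15)
def rect(B):
    for _ in range(2):
        c=np.median(B[:,:2],0)
    (cx,cy),(w,h),a=cv2.minAreaRect((B[:,:2]).astype(np.float32))
    if w<h: w,h=h,w;a+=90
    return cx,cy,w,h,(a+90)%180-90
def cart(A,x,y):
    B=near(A,x,y,.075,.008,.062)
    # fit body 96x46 : most inliers inside a slightly enlarged rectangle + rib, via smooth cost
    from scipy.optimize import minimize
    R=B[isblue(B)&(B[:,2]>.036)]; 
    c0=R[:,:2].mean(0); u=np.linalg.svd(R[:,:2]-c0,full_matrices=False)[2][0]; th0=np.arctan2(u[1],u[0])
    def cost(p):
        q=B[:,:2]-p[:2]; c,s=np.cos(p[2]),np.sin(p[2]); a=abs(q@[c,s]);b=abs(q@[-s,c])
        o=np.maximum(a-.048,0)**2+np.maximum(b-.023,0)**2
        q=R[:,:2]-p[:2]; a=abs(q@[c,s]);b=abs(q@[-s,c])
        o2=np.maximum(a-.03,0)**2+np.maximum(b-.008,0)**2
        return (np.minimum(o,1e-4).mean()+np.minimum(o2,1e-4).mean())*1e6
    r=minimize(cost,[*c0,th0],method='Nelder-Mead',options=dict(initial_simplex=[[*c0,th0],[c0[0]+.01,c0[1],th0],[c0[0],c0[1]+.01,th0],[*c0,th0+.2]]))
    return r.x,r.fun,c0,th0,len(R)
E
python3 - <<'E'
from fit import *
A=load()
f=lambda px,py:(1-py*.0015,.6-px*.0015)
for p in((205,250),(176,362),(586,276)): print('cart',*[np.round(v,4) for v in cart(A,*f(*p))])
O=near(A,*f(597,380),.06,.0,.2)
org=(O[:,3]>1.7*O[:,4])&(O[:,3]>2.2*O[:,5])&(O[:,2]>.07)
print('orange',rect(O[org]),O[org][:,:3].min(0),O[org][:,:3].max(0),org.sum())
print('stand z.058',rect(O[(O[:,2]<.063)&(O[:,2]>.02)]),'collar', rect(O[(O[:,2]>.063)&(O[:,2]<.07)]))
U=near(A,.57,-.03,.2,.045,.066); U=U[~isblue(U)&(U[:,2]>.055)]
I=U[abs(U[:,1]+.03)<.14]; print('unit',rect(I),np.percentile(U[:,2],[50,95]))
L=near(A,.62,-.03,.3,.075,.3); L=L[isblue(L)&(L[:,0]>.6)]
n=np.linalg.svd(L[:,:3]-L[:,:3].mean(0),full_matrices=False)[2][2];print('lid n',n,L[:,:3].mean(0),L[:,:3].min(0),L[:,:3].max(0),np.std((L[:,:3]-L[:,:3].mean(0))@n))
np.save('U.npy',I)
E
```

```text
cart [0.6239 0.2934 0.496 ] 1.266 [0.6248 0.293 ] 0.5301 184
cart [ 0.4574  0.3377 -0.1044] 1.845 [0.4588 0.3369] -0.0932 198
cart [ 0.5839 -0.2771 -0.4391] 1.3523 [ 0.5836 -0.2794] -0.4493 299
orange (0.43027007579803467, -0.2902173101902008, 0.03341003134846687, 0.025793682783842087, 72.98280334472656) [ 0.41388884 -0.30896005  0.07018653] [ 0.44700192 -0.27423607  0.13256103] 334
stand z.058 (0.4301811456680298, -0.2904059588909149, 0.08902957290410995, 0.08298499137163162, -89.4993417263031) collar (0.4331584870815277, -0.2874216139316559, 0.07537567615509033, 0.0732627660036087, 88.10906982421875)
unit (0.6076114177703857, -0.038531213998794556, 0.3139267563819885, 0.2492077499628067, -4.858894348144531) [0.06126945 0.06467103]
lid n [-0.95404562  0.07728924  0.28952259] [ 0.66270844 -0.06233264  0.17503945] [ 0.62517271 -0.16812191  0.07542809] [0.69946753 0.08210557 0.24026456] 0.0028004701828053557
```

Run:
```python
from fit import *
A=load(); yaw=-.083
U=np.load('U.npy')
# yaw scan by front edge sharpness
L=near(A,.57,-.03,.22,.015,.07); L=L[~isblue(L)]
for yaw in(-.075,-.083,-.09):
    c,s=np.cos(yaw),np.sin(yaw)
    T=np.c_[L[:,:2]@[c,s],L[:,:2]@[-s,c]]
    top=(L[:,2]>.05)
    y=T[:,1];x=T[:,0]
    m=top&(abs(y-.02)<.1); hx=np.histogram(x[m],np.arange(.44,.54,.003))
    print(yaw,'x front',list(zip(hx[1].round(3),hx[0]))[:12])
m=top&(x>.47)&(x<.6);hy=np.histogram(y[m],np.arange(-.13,.17,.003)); print(list(zip(hy[1].round(3),hy[0])))
g=L[:,3:].mean(1); 
m=(L[:,2]>.02)&(L[:,2]<.034)&(x>.53)&(x<.62)&(g<110);hy=np.histogram(y[m],np.arange(-.13,.17,.003)); print(list(zip(hy[1].round(3),hy[0])))
```

```text
-0.075 x front [(np.float64(0.44), np.int64(0)), (np.float64(0.443), np.int64(0)), (np.float64(0.446), np.int64(0)), (np.float64(0.449), np.int64(2)), (np.float64(0.452), np.int64(78)), (np.float64(0.455), np.int64(90)), (np.float64(0.458), np.int64(91)), (np.float64(0.461), np.int64(80)), (np.float64(0.464), np.int64(93)), (np.float64(0.467), np.int64(87)), (np.float64(0.47), np.int64(87)), (np.float64(0.473), np.int64(89))]
-0.083 x front [(np.float64(0.44), np.int64(0)), (np.float64(0.443), np.int64(0)), (np.float64(0.446), np.int64(0)), (np.float64(0.449), np.int64(3)), (np.float64(0.452), np.int64(81)), (np.float64(0.455), np.int64(88)), (np.float64(0.458), np.int64(92)), (np.float64(0.461), np.int64(86)), (np.float64(0.464), np.int64(89)), (np.float64(0.467), np.int64(89)), (np.float64(0.47), np.int64(88)), (np.float64(0.473), np.int64(87))]
-0.09 x front [(np.float64(0.44), np.int64(0)), (np.float64(0.443), np.int64(0)), (np.float64(0.446), np.int64(0)), (np.float64(0.449), np.int64(9)), (np.float64(0.452), np.int64(80)), (np.float64(0.455), np.int64(87)), (np.float64(0.458), 
[... 6460 characters left out ...]
7), np.int64(37)), (np.float64(0.11), np.int64(30)), (np.float64(0.113), np.int64(3)), (np.float64(0.116), np.int64(0)), (np.float64(0.119), np.int64(0)), (np.float64(0.122), np.int64(0)), (np.float64(0.125), np.int64(7)), (np.float64(0.128), np.int64(36)), (np.float64(0.131), np.int64(48)), (np.float64(0.134), np.int64(13)), (np.float64(0.137), np.int64(3)), (np.float64(0.14), np.int64(0)), (np.float64(0.143), np.int64(0)), (np.float64(0.146), np.int64(0)), (np.float64(0.149), np.int64(0)), (np.float64(0.152), np.int64(0)), (np.float64(0.155), np.int64(1)), (np.float64(0.158), np.int64(0)), (np.float64(0.161), np.int64(0)), (np.float64(0.164), np.int64(0)), (np.float64(0.167), np.int64(1))]
```

```bash
cat >> fit.py <<'E'
UY=-.085; UC=np.array([.5407,-.0333])
def ur(x,y):
    c,s=np.cos(UY),np.sin(UY); return UC+x*np.array([c,s])+y*np.array([-s,c])
BAY={1:ur(.0255,-.0605),2:ur(.0255,0),3:ur(.0255,.0605)}
def best(pos,yaw):
    # choose half turn keeping joint 7 most central
    o=[]
    for k in(0,np.pi):
        q=down(yaw+k); j=robot.solve_ik(pos,q)
        if j is not None: o.append((abs(j[6]-.0)+.3*np.abs(np.array(j)-robot.current_joints()).max(),q))
    return min(o,key=lambda t:t[0])[1]
def pick(x,y,yaw,z=.038,hi=.26):
    q=best([x,y,hi],yaw); robot.goto([x,y,hi],q); robot.grip(.05)
    robot.move_straight([x,y,z+.03],v=.25); robot.move_straight([x,y,z],v=.05)
    robot.grip(.0,25); w=robot.current_grip_width(); robot.move_straight([x,y,hi],v=.2)
    return w,robot.current_grip_width(),robot.current_grasp_force()
def place(b,z=.044,hi=.26):
    x,y=BAY[b]; q=best([x,y,hi],UY); robot.goto([x,y,hi],q)
    robot.move_straight([x,y,.09],v=.2); robot.move_straight([x,y,z],v=.05)
    f=robot.current_force(); robot.grip(.04); robot.move_straight([x,y,hi],v=.25); return f
E
python3 - <<'E'
from fit import *
print(pick(.4580,.3372,-.10), robot.current_time())
print(place(2),robot.current_time())
snap('scene','s1.png'); snap('side'); A=load()
print(robot.current_eef_pos())
for p in((.624,.293),(.584,-.277),BAY[2]): print('cart',*[np.round(v,4) for v in cart(A,*p)])
print(BAY)
E
```

```text
(0.015866852636198674, 0.015580686528444439, 24.963118135929108) 5.8833
[-0.11986139 -0.82208202 -1.91085695] 11.1417
[ 0.56508498 -0.03537244  0.25810639]
cart [0.6242 0.2937 0.5113] 1.4721 [0.6248 0.2928] 0.5255 189
cart [ 0.5838 -0.2769 -0.4474] 1.306 [ 0.5841 -0.2794] -0.4348 299
cart [ 0.5603 -0.0395 -0.0596] 33.8782 [ 0.5658 -0.0395] -0.0418 240
{1: array([ 0.56097163, -0.09574647]), 2: array([ 0.56610794, -0.03546489]), 3: array([0.57124425, 0.02481668])}
```

Run:
```python
from fit import *
print(pick(.6243,.2935,.515), place(3))
snap('scene'); snap('side'); A=load(); p=cart(A,.584,-.277)[0]; print(p)
print(pick(*p), place(1), robot.current_time())
x,y=ur(-.05,0); robot.goto([x,y,.33],best([x,y,.33],UY))
snap('wrist','w1.png'); robot.goto([.45,.35,.35],best([.45,.35,.35],0)); snap('scene','s2.png');snap('side')
A=load()
for b in BAY:
    B=near(A,*BAY[b],.04,.043,.07); R=B[isblue(B)]; c0=R[:,:2].mean(0); u=np.linalg.svd(R[:,:2]-c0,full_matrices=False)[2][0]
    print(b,c0-BAY[b],np.arctan(u[1]/u[0]),R[:,2].max(),len(R))
for p in((.624,.293),(.584,-.277),(.458,.337)): B=near(A,*p,.08,.01,.07); print(len(B))
s=cv2.imread('pics/s2.png'); cv2.imwrite('pics/s2c.png',cv2.resize(s[120:330,225:465],(680,595),interpolation=cv2.INTER_CUBIC))
```

```text
(0.015731769086120066, 0.01590988423733697, 24.993789196014404) [-0.20138123 -0.43619311 -1.75453872]
[ 0.58393408 -0.27702246 -0.44700474]
(0.0157031933871067, 0.015549940782471945, 24.984370172023773) [ 0.23380725  0.76670576 -0.90390272] 31.4917
1 [ 4.56126165e-06 -3.03203577e-03] -0.039276097535594745 0.06422249239044527 246
2 [-0.00055708 -0.00282965] -0.05842349839714423 0.06718845481619551 242
3 [ 0.00204461 -0.00292779] -0.049135404851571154 0.06429912298086574 231
54
2
24
```

View pics/s2c.png

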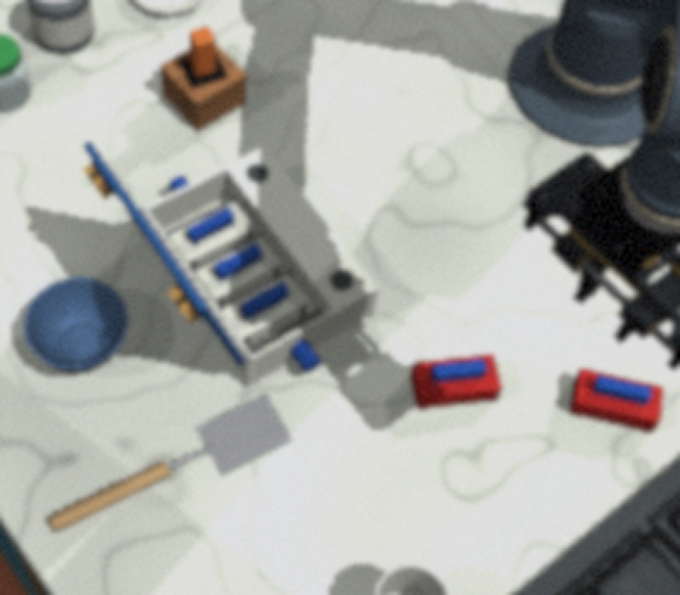

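View pics/w1.png

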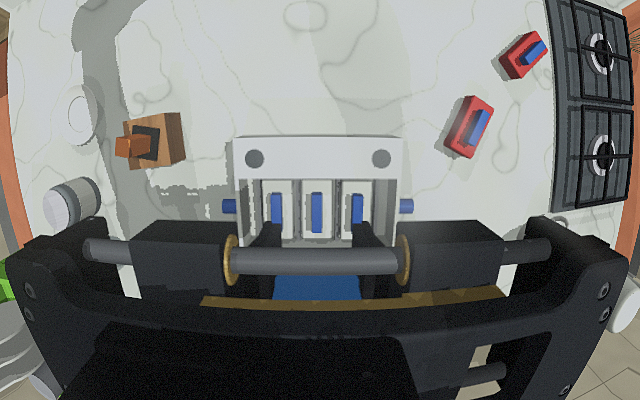

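Crop: all three ribs lie flat in the bays, at (210,225), (237,260) and (263,300), and only the red decoys are left outside. The wrist view confirms each is centred between the grey ribs. Next is closing the cover from behind.

Run:
```python
from fit import *
def face(th,r,off=0): 
    x=.09-r*np.cos(th)+(.01+off)*np.sin(th); z=.063+r*np.sin(th)+(.01+off)*np.cos(th)
    return [*ur(x+.0095,0),z]
robot.grip(0,20)
p=face(1.88,.15,.03); hi=[p[0]+.01,p[1],.36]
q=best(hi,UY); robot.goto(hi,q); robot.move_straight([hi[0],hi[1],p[2]],v=.15)
print(robot.current_force())
for th in np.arange(1.85,.02,-.15):
    robot.move_straight(face(th,.15),v=.1); f=robot.current_force(); print(round(th,2),f.round(1) if hasattr(f,'round') else f)
p=face(0,.15)
z=p[2]+.004
while z>.05:
    robot.move_straight([p[0],p[1],z],v=.03); fz=robot.current_force()[2]; print(round(z,4),round(fz,1),robot.current_eef_pos()[2])
    if abs(fz)>18: break
    z-=.0015
robot.pause(.4); print(robot.current_force(),robot.current_time())
robot.move_straight([p[0],p[1],.3],v=.25)
robot.goto([.45,.35,.35],best([.45,.35,.35],0)); snap('scene','s3.png');snap('side','d3.png')
A=load(); L=near(A,*UC,.2,.05,.12); L=L[isblue(L)]
c=L[:,:3].mean(0); n=np.linalg.svd(L[:,:3]-c,full_matrices=False)[2][2]; print('lid',n,c)
a=cv2.imread('pics/s3.png')[130:280,240:400]; b=cv2.imread('pics/d3.png')[140:310,230:400]
cv2.imwrite('pics/m3.png',np.hstack([cv2.resize(a,(400,375),interpolation=cv2.INTER_CUBIC),cv2.resize(b,(375,375),interpolation=cv2.INTER_CUBIC)]))
```

```text
[-0.12951214  0.47246391  0.82376966]
1.85 [-0.2  0.5  0.3]
1.7 [ 1.  -0.5  0.1]
1.55 [ 0.5 -0.3  0.3]
1.4 [ 1.3  0.5 -0.4]
1.25 [-0.2 -0.5 -0.5]
1.1 [-0.3  0.  -0.6]
0.95 [ 0.4 -0.7 -0.3]
0.8 [ 0.5 -0.4  0.7]
0.65 [-0.7  0.3  0.6]
0.5 [-0.4 -0.9  0.3]
0.35 [-0.  -0.1  0.2]
0.2 [-0.2  0.6  0. ]
0.05 [ 0.3  0.  -0.3]
0.077 0.1 0.07721417899125499
0.0755 0.4 0.07555059474508852
0.074 -1.2 0.07389535637154634
0.0725 9.5 0.07332511697080069
0.071 22.6 0.0732136682011973
[-6.03542652  0.90063902 22.5556452 ] 44.35
lid [-0.00903446  0.00316605 -0.99995418] [ 0.55083264 -0.03901677  0.07226676]
```

View pics/m3.png

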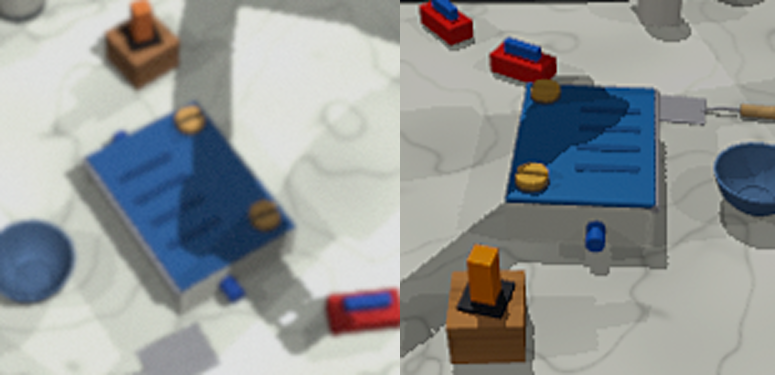

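Cover shut flat: both brass heads are visible on the blue cover, and the key is twisted relative to its stand. Next, close wrist views of the slots and the key.

```bash
cat >> fit.py <<'E'
def rays(c):
    f=200/np.tan(np.radians(c['vfov'])/2); v,u=np.mgrid[0:400,0:640].astype(float)
    a=u-c['cx'];b=v-c['cy'];r=np.hypot(a,b)+1e-9;t=r/f
    return np.stack([a/r*np.tan(t),b/r*np.tan(t),np.ones_like(t)],-1)
def wcloud(c): return (rays(c)*c['depth'][...,None]-c['t'])@c['R']
def proj(c,X):
    f=200/np.tan(np.radians(c['vfov'])/2); X=np.atleast_2d(X)@c['R'].T+c['t']; r=np.hypot(X[:,0],X[:,1]); t=np.arctan2(r,X[:,2])
    return np.c_[c['cx']+f*t*X[:,0]/r,c['cy']+f*t*X[:,1]/r]
def topview(c,x,y,z,half=.045,n=360):
    """rectify plane z around x,y: right = -y ... up = +x"""
    g=np.linspace(-half,half,n); gx,gy=np.meshgrid(g,g)
    W=np.stack([x-gy,y-gx,np.full_like(gx,z)],-1).reshape(-1,3)
    p=proj(c,W).reshape(n,n,2).astype(np.float32)
    return cv2.remap(c['frame'][:,:,::-1].copy(),p[...,0],p[...,1],cv2.INTER_CUBIC)
E
python3 - <<'E'
from fit import *
c=dict(np.load('last_wrist.npz')); print('cam',-c['R'].T@c['t'],c['R'][2],c['vfov'])
ims=[]
for i,(s,xy) in enumerate((('1',ur(-.06,-.09)),('2',ur(-.06,.09)),('k',(.430,-.290)))):
    x,y=xy; zz=.2 if s!='k' else .26
    p=[x+.09,y,zz]; 
    if s=='k': robot.goto([x+.09,y,.3],best([x+.09,y,.3],0))
    robot.goto(p,best(p,UY if s!='k' else 0)); c=snap('wrist'); np.savez('w_%s.npz'%s,**c)
    ims.append(topview(c,x,y,.087 if s!='k' else .126)); print(s,-c['R'].T@c['t'])
    if s=='k': ims.append(topview(c,x,y,.066))
a=np.vstack([np.hstack(ims[:2]),np.hstack(ims[2:])]); cv2.imwrite('pics/tv.png',cv2.resize(a,(600,600)))
E
```

```text
cam [ 0.42068695 -0.02234274  0.49238096] [ 0.25356585 -0.02168337 -0.96707507] 65.70646984690485
1 [ 0.63205583 -0.12203916  0.36287057]
2 [0.64678381 0.05576742 0.36318243]
k [ 0.58935211 -0.2871579   0.42125717]
```

View pics/tv.png

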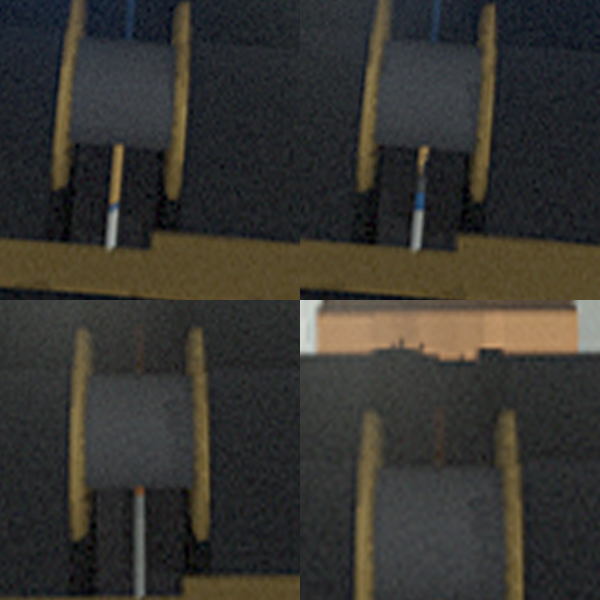

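The view is blocked by the gripper itself, because the half turn put the camera on the wrong side. I'll force the other half turn.

```bash
cat >> fit.py <<'E'
def camq(yaw):
    # orientation whose camera is on the -x side
    return down(yaw+(np.pi if CAMFLIP else 0))
E
python3 - <<'E'
from fit import *
R=Ro.from_quat(robot.current_tcp_rot()).as_matrix(); print(R.round(2)[:,0],robot.current_joints())
# camera now on +x world; tool x axis sign tells
flip = R[0,0]>0   # now tool x=+X with camera at +X -> need tool x=-X => down(pi)
open('fit.py','a').write('CAMFLIP=%s\n'%bool(flip))
import fit,importlib; importlib.reload(fit); from fit import *
ims=[]
for s,xy,zz,yaw in (('k',(.430,-.290),.27,0),('1',ur(-.06,-.09),.2,UY),('2',ur(-.06,.09),.2,UY)):
    x,y=xy; p=[x+.085,y,zz]
    if s=='k': robot.goto([x+.085,y,.33],camq(yaw))
    robot.goto(p,camq(yaw)); c=snap('wrist'); np.savez('w_%s.npz'%s,**c)
    ims.append(topview(c,x,y,.087 if s!='k' else .126)); print(s,-c['R'].T@c['t'])
    if s=='k': ims.append(topview(c,x,y,.066))
a=np.vstack([np.hstack(ims[:2]),np.hstack(ims[2:])]); cv2.imwrite('pics/tv2.png',cv2.resize(a,(600,600)))
print(robot.current_time())
E
```

```text
[ 1.  0. -0.] [-0.34576106  0.49154372  1.12031524  1.72511765 -0.46757026  1.22620486
 -0.6764002 ]
k [ 0.44479891 -0.28940459  0.43239369]
1 [ 0.48908368 -0.11244817  0.36411021]
2 [0.50430528 0.06628998 0.36293207]
55.3583
```

View pics/tv2.png

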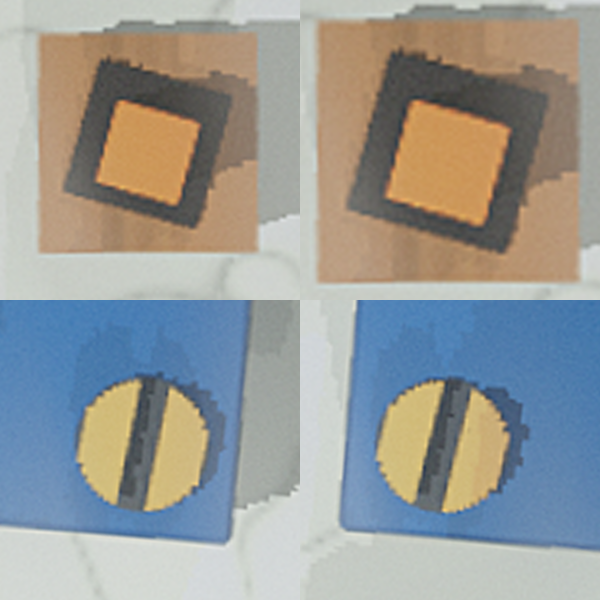

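Reading the rectified views (0.3 mm/px):
- **Key:** centred at (.4297,-.290), faces at yaw about -0.25 (mod 90°).
- **Screws:** centres at panel pixels (143.5,145) and (143,146), slots at yaw about -0.18 and -0.20.

Next I check reach over all the turns and lift the key.

```bash
cat >> fit.py <<'E'
KEY=np.array([.4297,-.2899]); KY=-.25
S={1:ur(-.06,-.09)+[.0015,.00195],2:ur(-.06,.09)+[.0012,.0021]}
SY={1:-.18,2:-.205}
E
python3 - <<'E'
from fit import *
print(S, np.linalg.inv(np.array([[np.cos(UY),-np.sin(UY)],[np.sin(UY),np.cos(UY)]]))@(S[1]-S[2]))
best_=None
for k in range(-2,3):
    g=KY+k*np.pi/2
    for cf in(0,):
        j=robot.solve_ik([*KEY,.20],down(g))
        if j is None: print(k,'no');continue
        row=[round(j[6],2)]
        for hyp in (0,1,-1):
            for s in(1,2):
                for dlt in(0,-.65,-1.35):
                    y=g+hyp*np.pi/2+(SY[s]-KY)+dlt
                    jj=robot.solve_ik([*S[s],.155],down(y)); row.append(None if jj is None else round(jj[6],2))
        print(k,row)
E
```

```text
{1: array([ 0.47477583, -0.11593121]), 2: array([0.48975741, 0.06356893])} [ 0.00031165 -0.18012399]
-2 [np.float64(1.4), np.float64(1.07), np.float64(0.51), np.float64(-0.1), np.float64(0.68), np.float64(0.12), np.float64(-0.49), np.float64(2.59), np.float64(1.84), np.float64(1.26), np.float64(2.05), np.float64(1.46), np.float64(0.87), np.float64(-0.29), np.float64(-0.87), np.float64(-1.51), np.float64(-0.68), np.float64(-1.27), np.float64(-1.92)]
-1 [np.float64(-2.43), np.float64(2.59), np.float64(1.84), np.float64(1.26), np.float64(2.05), np.float64(1.46), np.float64(0.87), np.float64(-1.22), np.float64(-1.73), np.float64(-2.43), np.float64(-1.47), np.float64(-2.12), np.float64(2.26), np.float64(1.07), np.float64(0.51), np.float64(-0.1), np.float64(0.68), np.float64(0.12), np.float64(-0.49)]
0 [np.float64(-1.08), np.float64(-1.22), np.float64(-1.73), np.float64(-2.43), np.float64(-1.47), np.float64(-2.12), np.float64(2.26), np.float64(-0.29), np.float64(-0.87), np.float64(-1.51), np.float64(-0.68), np.float64(-1.27), np.float64(-1.92), np.float64(2.59), np.float64(1.84), np.float64(1.26), np.float64(2.05), np.float64(1.46), np.float64(0.87)]
1 [np.float64(0.0), np.float64(-0.29), np.float64(-0.87), np.float64(-1.51), np.float64(-0.68), np.float64(-1.27), np.float64(-1.92), np.float64(1.07), np.float64(0.51), np.float64(-0.1), np.float64(0.68), np.float64(0.12), np.float64(-0.49), np.float64(-1.22), np.float64(-1.73), np.float64(-2.43), np.float64(-1.47), np.float64(-2.12), np.float64(2.26)]
2 [np.float64(1.4), np.float64(1.07), np.float64(0.51), np.float64(-0.1), np.float64(0.68), np.float64(0.12), np.float64(-0.49), np.float64(2.59), np.float64(1.84), np.float64(1.26), np.float64(2.05), np.float64(1.46), np.float64(0.87), np.float64(-0.29), np.float64(-0.87), np.float64(-1.51), np.float64(-0.68), np.float64(-1.27), np.float64(-1.92)]
```

Run:
```python
from fit import *
g=KY+np.pi/2; q=down(g); x,y=KEY
p=robot.current_eef_pos(); robot.move_straight([p[0],p[1],.3],v=.25)
robot.goto([x,y,.3],q); robot.grip(.06); robot.move_straight([x,y,.15],v=.25); robot.move_straight([x,y,.085],v=.06)
robot.grip(0,45); print(robot.current_grip_width())
robot.move_straight([x,y,.30],v=.15); print(robot.current_grip_width(),robot.current_grasp_force(),robot.current_eef_pos(),robot.current_time())
c=snap('side','d4.png'); w=snap('scene','s4.png'); snap('wrist','w4.png')
def cr(c,fn):
    f=200/np.tan(np.radians(c['vfov'])/2); X=c['R']@np.array([x,y,.25])+c['t']; u,v=(f*X[:2]/X[2]+[c['cx'],c['cy']]).astype(int)
    return cv2.resize(cv2.imread('pics/'+fn)[v-35:v+55,u-45:u+45],(400,400),interpolation=cv2.INTER_CUBIC)
cv2.imwrite('pics/k4.png',np.hstack([cr(c,'d4.png'),cr(w,'s4.png')]))
```

```text
0.025621695367495218
0.026056843350229272 44.74971489049494 [ 0.42919178 -0.28968773  0.29911336] 62.75
```

View pics/k4.png

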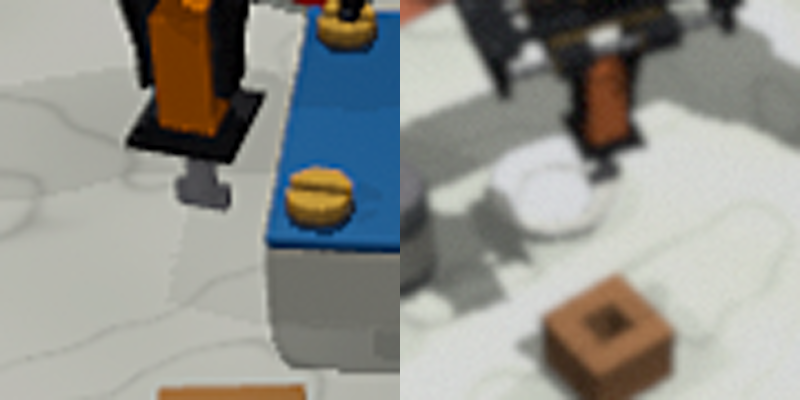

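The blade is wide along x in the side crop (wide at (204,195)), so its yaw is the tool yaw minus 90°. I drive screw 1 first.

```bash
cat >> fit.py <<'E'
def drive(s):
    x,y=S[s]; b=SY[s]; H=np.pi/2
    robot.goto([x,y,.26],down(b+H)); f0=np.array(robot.current_force()); m0=np.array(robot.current_moment())
    robot.move_straight([x,y,.172],v=.15)
    z=.162
    while z>.148:
        robot.move_straight([x,y,z],v=.03); f=np.array(robot.current_force())-f0
        if f[2]>6: break
        z-=.0015
    print('seat',z,robot.current_eef_pos(),f.round(1),robot.current_grip_width())
    z+=.0005
    t=b
    while t>UY-1.35-.2:
        t-=.08; robot.goto([x,y,z],down(t+H)); m=np.array(robot.current_moment())-m0; f=np.array(robot.current_force())-f0
        print(round(t-UY,2),m[2].round(2),f.round(1))
        if t<UY-1.2 and abs(m[2])>.45: break
    robot.pause(.2)
    return t,z
E
python3 - <<'E'
from fit import *
drive(1); print(robot.current_eef_pos(),robot.current_grip_width(),robot.current_time()); snap('scene','s5.png'); snap('side','d5.png')
def cr(n,fn):
    c=dict(np.load('last_%s.npz'%n)); f=200/np.tan(np.radians(c['vfov'])/2); X=c['R']@np.array([*S[1],.1])+c['t']; u,v=(f*X[:2]/X[2]+[c['cx'],c['cy']]).astype(int)
    return cv2.resize(cv2.imread('pics/'+fn)[v-45:v+45,u-45:u+45],(400,400),interpolation=cv2.INTER_CUBIC)
cv2.imwrite('pics/k5.png',np.hstack([cr('side','d5.png'),cr('scene','s5.png')]))
E
```

```text
seat 0.15 [ 0.47532157 -0.11586055  0.15163777] [-3.8  0.5 15.5] 0.025700447822869208
-0.17 -0.05 [-0.9  1.1 10.5]
-0.26 -0.01 [-1.5  1.1  9.2]
-0.34 0.02 [-1.1  0.7  9.1]
-0.41 0.01 [-1.2 -0.3  8.5]
-0.49 0.0 [-1.3  1.   9.3]
-0.57 0.07 [-1.5 -0.2  8.7]
-0.65 -0.02 [-1.   0.5  8.9]
-0.73 -0.03 [-1.4 -0.2  8.5]
-0.81 0.03 [-0.6  0.5  8.4]
-0.89 0.09 [-0.9 -0.8  9.2]
-0.97 0.03 [-1.5 -0.6  9.9]
-1.05 0.02 [-0.9 -0.2  9.2]
-1.14 0.08 [-1.3 -1.3  9.6]
-1.22 0.05 [-1.3 -0.5  9.3]
-1.3 0.01 [-1.4 -0.1 10.5]
-1.38 0.03 [-0.7 -0.   9.3]
-1.46 -0.0 [-1.6 -0.5 10.2]
-1.54 0.15 [-1.8 -0.9  9.9]
-1.62 0.68 [-1.7 -1.  10.8]
[ 0.47528043 -0.11676829  0.15175449] 0.02554299784292124 71.8333
```

View pics/k5.png

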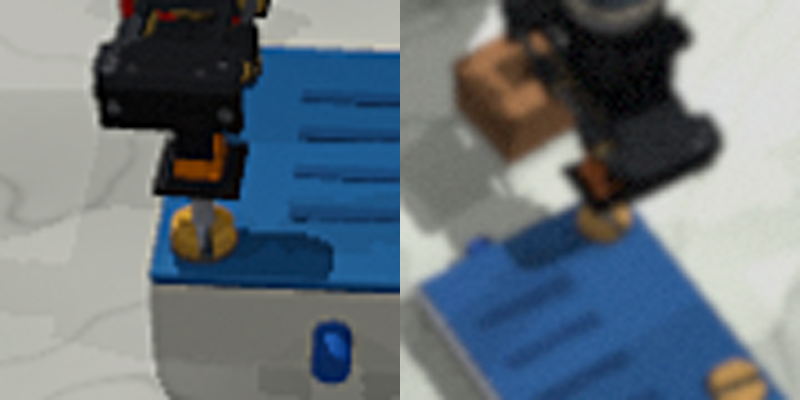

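Screw 1 has turned to its stop: the moment rose to 0.68 N m and the slot now runs crosswise. I'll relieve the twist, lift, and do screw 2.

```bash
cat >> fit.py <<'E'
def leave(s,t,z):
    x,y=S[s]; robot.goto([x,y,z+.001],down(t+.12+np.pi/2)); robot.move_straight([x,y,.26],v=.12)
E
python3 - <<'E'
from fit import *
leave(1,UY-1.62,.1505)
t,z=drive(2); print(t,z,robot.current_grip_width(),robot.current_time()); robot.pause(.3)
leave(2,t,z)
c=snap('side','d6.png'); w=snap('scene','s6.png')
a=cv2.imread('pics/s6.png')[130:280,240:400]; b=cv2.imread('pics/d6.png')[100:310,200:400]
cv2.imwrite('pics/m6.png',np.hstack([cv2.resize(a,(400,375),interpolation=cv2.INTER_CUBIC),cv2.resize(b,(375,375),interpolation=cv2.INTER_CUBIC)]))
E
```

```text
seat 0.1515 [0.49006983 0.06371614 0.15189983] [-0.8  0.8  6.3] 0.02602130886348547
-0.2 0.01 [-0.1  0.6  2.7]
-0.28 -0.04 [-1.1  0.5  2.4]
-0.36 0.06 [-1.4 -0.9  3.5]
-0.44 0.03 [-1.8 -1.8  2.5]
-0.52 -0.01 [-0.3 -0.7  3.2]
-0.6 0.05 [-1.  -1.4  3.4]
-0.68 -0.0 [-1.1 -0.7  2. ]
-0.76 0.08 [-1.5 -1.2  3.3]
-0.84 0.01 [-1.7 -0.4  1.9]
-0.92 0.03 [-0.5 -1.   1.8]
-1.0 0.04 [-0.8 -0.2  2.6]
-1.08 0.04 [-1.8 -0.5  2.2]
-1.16 0.01 [-0.4 -0.5  2. ]
-1.24 -0.0 [-0.  -0.4  1.5]
-1.32 0.05 [-0.5 -0.5  1.2]
-1.4 0.02 [ 1.  -0.5  1.1]
-1.48 0.03 [ 0.4 -0.9  0.2]
-1.56 0.28 [ 0.9 -1.1  0.6]
-1.6450000000000005 0.152 0.025570739720556283 81.775
```

View pics/m6.png

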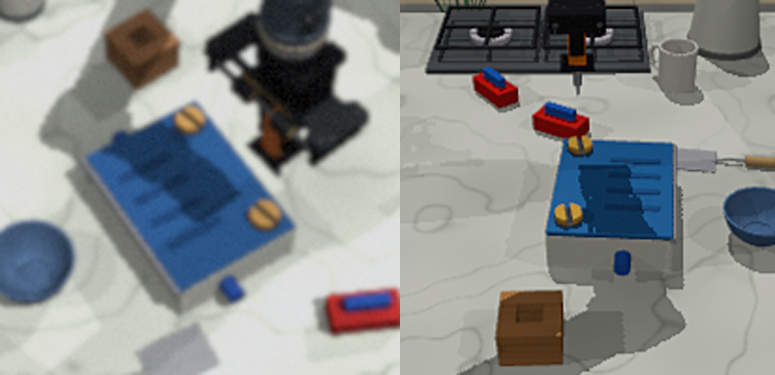

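Both slots now run crosswise, at (190,120) and (265,214), and the cover is shut. Time to return the key.

Run:
```python
from fit import *
g=KY+np.pi/2; x,y=KEY
robot.goto([x,y,.26],down(g)); f0=np.array(robot.current_force())
robot.move_straight([x,y,.15],v=.15)
z=.15
while z>.0835:
    z-=.010 if z>.095 else .0015
    robot.move_straight([x,y,z],v=.06); f=np.array(robot.current_force())-f0
    if f[2]>4: break
print(z,f.round(1),robot.current_eef_pos())
if z<.09:
    robot.grip(.05); robot.move_straight([x,y,.3],v=.2)
    robot.goto([x+.085,y,.30],camq(0)); c=snap('wrist'); P=wcloud(c)
    cv2.imwrite('pics/k7.png',np.hstack([topview(c,x,y,.126),topview(c,x,y,.063)]))
    m=(np.hypot(P[...,0]-x,P[...,1]-y)<.017)&(P[...,2]>.1); print('top z',np.median(P[m][:,2]),robot.current_time())
```

```text
0.08399999999999999 [-3.   0.   6.2] [ 0.42987405 -0.28996621  0.08500131]
top z 0.4626605845423597 92.45
```

View pics/k7.png

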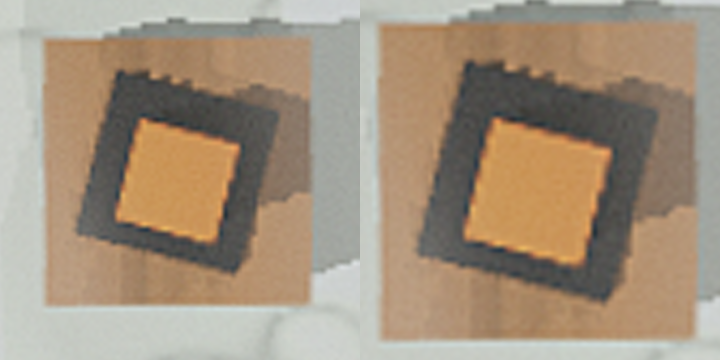

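The key stands in its stand as before: handle centred at (178,180) in the left panel, collar square on the rim.

```bash
python3 -c "
from cell import robot
print(robot.job_done())"
```

```text
the job is handed in; nothing more can be done
None
```

I handed the job in at about 92 s: three cartridges lie flat in the bays, the cover is pressed shut with about 22 N, both screws were turned to their stops with the key, and the key stands upright in its stand again; the hand-in call returned no verdict.

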